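# Heavy propeller blade down on the sanding block

### The job

A wooden propeller hangs on a pivot in a small aluminium stirrup, and one of its blades is heavier than the other. Lift it by the square knob of the stirrup and watch which blade sinks, then stand the stirrup upright with its two feet on the two ledges of the stand, blades pointing along the stand, so that the heavy blade comes down on the sanding block. Let go of it there.

Things in the scene. Friction and masses are not known exactly. Their poses are not given: they have to be found in the camera images.
- stirrup_grip (a point): Grip point on the 18 mm square upright knob of the loose aluminium stirrup (0.17 kg with propeller): 18 mm below the knob's top, 24 mm above the crossbar, 66 mm above the undersides of the stirrup's two feet. Feet: 46 mm along x, 14 mm wide, centred 34 mm to either side along y. z up, x along the blades, y along the pivot pin; the knob's flats face x and y.
- propeller: Wooden propeller in the stirrup, 170 mm tip to tip (a longer one without stirrup is no part of the job). Blades 22 mm wide, 5 mm thick, alike to the eye. Origin on the pivot, 12 mm above the feet's undersides; x along the blades, y along the pin. Its hub keeps it level on the bench; lifted clear, its heavy blade (+x or -x, unknown) sinks to a stop at 25 degrees within a second.
- stand_seat (a point): Fixed stand: plywood base, two level aluminium ledges 60 mm high, each 60 mm long (x) and 32 mm wide, centred 36 mm to either side along y, 40 mm gap between them for the propeller. The point is midway between the ledges, level with their tops; the middle of the stirrup's feet belongs here, one foot on each ledge, blades along x. x points to the sanding block, z up.
- block_top (a point): On the dark top face of the cork sanding block (48 x 62 mm, top 43 mm above the bench), fixed on the stand's base; the point is 78 mm from stand_seat along the stand's +x. The heavy blade's end comes to rest here, about 18 degrees down. A fixed vice, 90 mm high, stands on the bench between stirrup and stand: carry the stirrup over it with its feet 150 mm or more above the bench.

How it is judged:
By the outcome, as a careful person would: the job done as asked, in the order asked, and still so for the second after the job is handed in, with the robot touching nothing.
It also fails if it takes over 45 s, if anything falls off the work surface, if the arm or the gripper's body presses on something with over 40 N, if the wrist force passes 120 N, or if a joint passes its speed limit or range.

### The arm

A 7-joint arm with a two-finger parallel gripper is mounted at the origin on a cart in front of the work surface, level with it; the furniture and walls round the work are solid. World frame = base frame: x ahead of the robot, y to its left, z up, the work surface at z = 0. Lengths are in mm, angles in rad, forces in N, time in s.
With the tool pointing down it reaches from about 400 to 875 mm from the base axis. Payload 4.4 kg.
Tool frame: the origin (TCP) lies at the very end of the fingers, on their centre line; the grasp point (between the pads) lies 19 mm behind it; z points along the fingers, y is the line along which they close (so a half turn about z gives the same grasp; the last joint's range is limited). The gripper opens to 85 mm and grips with 20 to 120 N. Pads are 22 mm wide; open, the fingers measure 114 mm over their backs; the gripper's body (76 mm by 85 mm) begins 54 mm behind the grasp point. The pads swing forward as they close: fully open they stand 13 mm farther back than shut.
Start: joints at [-0.066, 0.628, 0.038, 1.517, -0.027, 0.996, -0.02], TCP at [650.014, 0.027, 231.313] pointing down, gripper open.
Joint ranges: [-3.06, 3.06], [-0.37, 2.12], [-1.25, 1.32], [0.18, 2.47], [-1.1, 4.24], [0.23, 1.98], [-2.94, 2.94]. Speed limits (rad/s): [2.57, 2.57, 3.14, 3.14, 3.14, 3.14, 3.14].

### API

Orientations are given as [roll, pitch, yaw] about the fixed x, y, z axes, in that order (R = Rz(yaw) Ry(pitch) Rx(roll)).
In Python, from cell import monitor, viewer, workorder gives the robot as it stands.
- The arm moves only by the tool arm_command, never from a script. Its argument "series" is one flat list of numbers, 5 for each row, row after row: the opening in per cent of the stroke, from 0 (shut) to 100 (fully open), then the shift along the tool's x, y, z in cm, then the turn about the tool's z in degrees. In form: [claw, x, y, z, roll, claw, x, y, z, roll, ...]. A call has exactly 5 rows; each row is the pose to reach, as a shift and turn from the pose commanded when the call began, along the tool's axes at that moment; what a row does not reach only later rows make up. A row lasts 1/12 s, in which the tool goes at most 41.7 mm and 7.16 degrees, less where a joint would pass 70% of its speed; a pose out of reach is approached as far as the arm can. A call with a gripper value outside its range is refused whole. The fingers move at their own pace and stop on an object; the grip force is fixed at half the most. Time passes only in rows, so rows that repeat a pose let the fingers close, or fill a call up. It gives the time, the measured TCP pose, the force, the opening and the grip force at its end, in the units of the state.
- monitor.read_state(): the state, without advancing time (a new reading comes with each control period).
- viewer.get_image(name): name is "scene" or "side" or "wrist"; returns (picture, depth): 384x512x3 uint8, red, green, blue; 384x512 float32, mm along the optical axis (not along the pixel's ray), 0 where there is no reading.
- viewer.camera_model(name): a dict with "mtx" (3x3 intrinsics, pixels), "R" (3x3) and "t" (3): a world point X has camera coordinates R X + t. Camera axes: x right, y down, z forward; pixel columns grow to the right and rows downward; lengths in mm; the calibration is good to about 2 mm. A picture is of the moment at which its call begins: read the wrist's pose just before it. camera_model takes no time and is no camera call; for the wrist camera it gives the pose at the moment of the call.
- workorder.finish_job(): hands the job in; it is judged then, once.
The state is a dict: "clock": time; "qpos": joint angles; "qd": joint speeds; "tau": joint torques, N m; "eef_pos": TCP position; "tool_rot": TCP orientation; "force": force on the tool from outside, world axes, zero at the start; "torque": the same for the moment, N m; "width": finger opening in mm; "gripper_force": force on a finger pad.
Only numpy, scipy, OpenCV 4.12 (cv2) and the standard library are available. Lean on these libraries where they do the work, as an engineer would, in place of code of your own. Each camera call takes 0.05 s, during which the arm holds its last target. There are 200 camera calls.

## Working session

There is one attempt and no reset: what is moved stays moved. The work goes in short steps, Python scripts to look and compute and a tool call to move; the robot and the scene stay as the last step left them, time stands still between calls to the robot, and variables do not carry over. Pictures are saved under pics/ and viewed, at most 10 in all, crops included, and the job is handed in when it is done.

Besides the shell and the picture viewer there is one more tool, called after "Call:" in YAML: its name, and indented under it one key for each argument. arm_command: Moves the arm, as the interface text tells. Its arguments: {"type":"object","properties":{"series":{"type":"array","items":{"type":"number"}}},"required":["series"]}

```bash
mkdir -p pics && cat > h.py <<'E'
import numpy as np, cv2
from cell import monitor, viewer, workorder
def shot(n,f):
    m=viewer.camera_model(n); im,d=viewer.get_image(n)
    cv2.imwrite('pics/'+f+'.png',im[:,:,::-1]); 
    np.savez('pics/'+f+'.npz',im=im,d=d,K=np.array(m['mtx']),R=np.array(m['R']),t=np.array(m['t']))
    return im,d
def cloud(f):
    z=np.load('pics/'+f+'.npz'); d=z['d']; v,u=np.mgrid[:d.shape[0],:d.shape[1]]
    p=np.stack([u,v,np.ones_like(u)],-1)@np.linalg.inv(z['K']).T*d[...,None]
    X=(p-z['t'].ravel())@z['R']; X[d==0]=np.nan
    return X,z['im']
E
python3 - <<'E'
from h import *
s=monitor.read_state();print(s['clock'],s['eef_pos'],s['tool_rot'],s['width'])
a,_=shot('scene','a');b,_=shot('side','b')
cv2.imwrite('pics/ab.png',cv2.resize(np.vstack([a,b])[:,:,::-1],None,fx=.78,fy=.78))
E
```

```text
0.0 [6.49372684e+02 1.09229539e-02 2.30378700e+02] [-3.13968574e+00  2.08261829e-05  1.57073408e+00] 85.9181791689537
```

View pics/a.png

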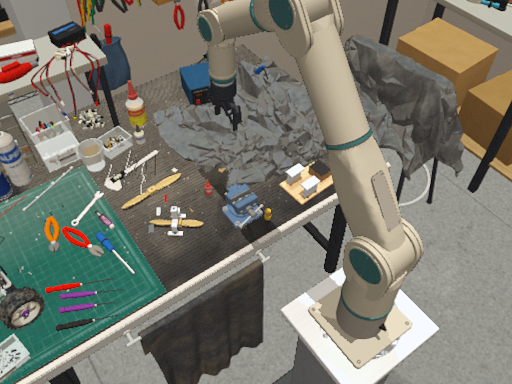

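View pics/b.png

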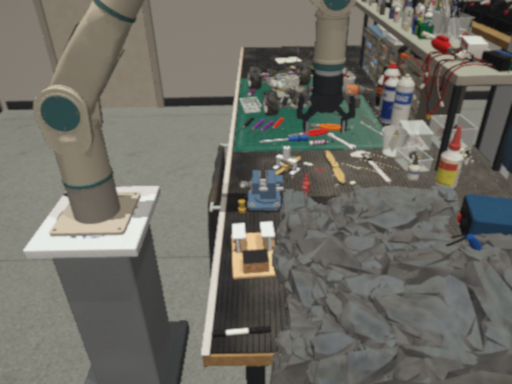

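The scene view shows the stirrup at about (176,220), the vice at (243,205) and the stand at (305,182), with its dark block at about (320,170). The side view shows the stirrup at (288,158) and the stand at (253,245), with the block at (256,257).

```bash
python3 - <<'E'
from h import *
for f,pts in (('a',[(176,212),(176,224),(155,223),(198,224),(243,205),(294,172),(310,186),(320,170),(305,182)]),('b',[(287,150),(288,158),(265,190),(239,230),(267,230),(256,257),(240,262),(272,262)])):
    X,im=cloud(f)
    for u,v in pts: print(f,u,v,X[v,u].round(0),im[v,u])
    x0,x1,y0,y1=(145,340,150,240) if f=='a' else (225,310,140,285)
    k=4 if f=='a' else 4
    cv2.imwrite('pics/c%s.png'%f,cv2.resize(im[y0:y1,x0:x1,::-1],None,fx=k,fy=k,interpolation=2))
E
```

```text
a 176 212 [558. 250.  76.] [140 134 127]
a 176 224 [541. 264.  44.] [238 241 246]
a 155 223 [604. 308.  15.] [193 162  98]
a 198 224 [525. 199.  11.] [232 200 130]
a 243 205 [457.  72.  83.] [ 87 104 121]
a 294 172 [ 488. -153.   60.] [248 251 250]
a 310 186 [ 412. -159.   58.] [251 255 255]
a 320 170 [ 455. -239.   45.] [64 60 57]
a 305 182 [ 432. -154.   62.] [248 252 252]
b 287 150 [570. 238.  80.] [156 153 149]
b 288 158 [575. 247.  46.] [173 173 168]
b 265 190 [494.  34.  53.] [122 127 133]
b 239 230 [ 425. -170.   62.] [232 234 229]
b 267 230 [ 495. -168.   59.] [232 233 228]
b 256 257 [ 467. -253.   45.] [52 50 50]
b 240 262 [ 427. -231.   10.] [216 184 140]
b 272 262 [ 504. -279.   51.] [136 122 100]
```

View pics/ca.png

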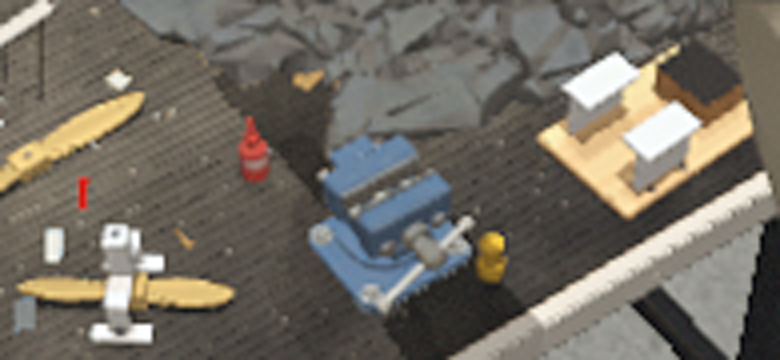

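Zoomed in, the stirrup and its propeller lie at the lower left, the vice is in the middle, and the stand with its dark block is at the upper right. Next I move to hover over the stirrup.

Call:
arm_command:
  series: [100,4,-1.5,0,0,100,8,-3,0,0,100,12,-4.5,0,0,100,16,-6,0,0,100,19,-8,0,0]

```text
clock: 0.52
eef_pos: [569.6, 192.8, 230.9]
tool_rot: [3.141, -0.001, 1.572]
force: [0.2, 0.3, -0.1]
width: 85.6
gripper_force: 0.0
```

```bash
python3 - <<'E'
from h import *
s=monitor.read_state();print(s['clock'],s['eef_pos'],s['tool_rot'])
shot('wrist','w1')
E
```

```text
0.5167 [569.60880885 192.80785455 230.88600669] [ 3.14114394e+00 -1.03436791e-03  1.57159696e+00]
```

View pics/w1.png

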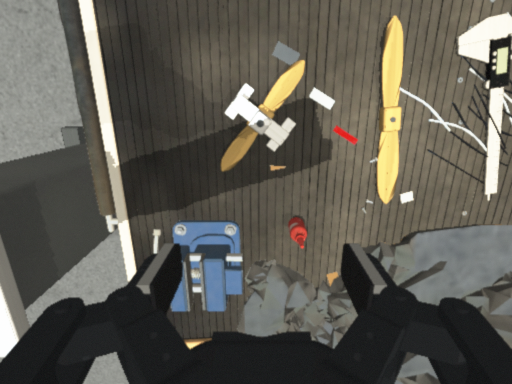

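The wrist view shows the stirrup with its knob at about (261,122). The blade tips are at (303,63) and (223,168), and the feet at (240,104) and (282,135).

```bash
python3 - <<'E'
from h import *
X,im=cloud('w1')
sub=X[40:190,205:320].reshape(-1,3); c=im[40:190,205:320].reshape(-1,3).astype(int)
print('zmax',np.nanpercentile(sub[:,2],[98,99.5]))
k=sub[sub[:,2]>76]; print('knob',len(k),k.mean(0),np.ptp(k,axis=0), cv2.minAreaRect(k[:,:2].astype(np.float32)))
w=sub[(c[:,0]-c[:,2]>60)&(sub[:,2]>4)&(sub[:,2]<25)]
print(len(w),w.mean(0)); print(cv2.minAreaRect(w[:,:2].astype(np.float32)))
m=w[:,:2]-w[:,:2].mean(0);v=np.linalg.svd(m,full_matrices=False)[2][0];print(np.degrees(np.arctan2(v[1],v[0])))
# stand from scene/side
for f in 'ab':
    X,im=cloud(f);P=X.reshape(-1,3);c=im.reshape(-1,3).astype(int)
    b=(P[:,0]>380)&(P[:,0]<560)&(P[:,1]<-100)&(P[:,1]>-330)
    l=b&(abs(P[:,2]-60)<6)&(c.min(1)>200); q=P[l]
    d=b&(abs(P[:,2]-44)<6)&(c.max(1)<85)
    for n,m in(('ledge',q),('blk',P[d])):
        print(f,n,len(m),m.mean(0).round(1),cv2.minAreaRect(m[:,:2].astype(np.float32)))
    if len(q)>10:
        _,lab,cen=cv2.kmeans(q[:,:2].astype(np.float32),2,None,(3,50,.1),5,2);print(cen)
E
```

```text
zmax [43.36813861 84.22089093]
knob 314 [569.30440882 250.37425985  83.68544321] [22.49768906 21.97552652  8.38393857] ((569.2062377929688, 250.05853271484375), (17.946989059448242, 17.92473030090332), 52.61024856567383)
1742 [573.55535709 253.57397704  13.23491067]
((569.613037109375, 250.17254638671875), (149.97296142578125, 83.05779266357422), 79.81477355957031)
-126.29934406915656
a ledge 260 [ 457.4 -165.1   60.1] ((459.69207763671875, -166.6202850341797), (108.1749496459961, 63.02121353149414), 5.0799880027771)
a blk 219 [ 478.  -238.5   43.1] ((493.0738830566406, -210.83526611328125), (222.86016845703125, 114.01139831542969), 86.51524353027344)
[[ 423.2716  -167.81233]
 [ 494.84058 -162.13231]]
b ledge 325 [ 458.8 -168.8   61.8] ((459.30914306640625, -167.3205108642578), (100.34645080566406, 59.22458267211914), 3.7402429580688477)
b blk 317 [ 471.7 -254.6   44.3] ((491.1004638671875, -264.84912109375), (104.03345489501953, 153.13270568847656), 15.950105667114258)
[[ 423.50876 -171.67351]
 [ 494.66898 -165.81126]]
```

Call:
arm_command:
  series: [100,2,0,0,-7,100,4,0,2,-14,100,5.75,0,4,-21,100,5.75,0,6,-28,100,5.75,0,8,-35]

```text
clock: 0.98
eef_pos: [569.4, 249.2, 150.2]
tool_rot: [3.142, -0.001, 2.19]
force: [0.7, -1.1, -1.1]
width: 85.8
gripper_force: 0.0
```

Call:
arm_command:
  series: [100,0,0,0,-7,100,0,0,0,-14,100,0,0,1,-18,100,0,0,3,-18,100,0,0,3,-18]

```text
clock: 1.4
eef_pos: [567.9, 245.8, 118.0]
tool_rot: [-3.136, -0.003, 2.495]
force: [-1.6, -0.2, -0.3]
width: 85.6
gripper_force: 0.0
```

```bash
cat >> h.py <<'E'
def to(p,yaw):
    """shift in tool axes (cm) and roll (deg) from the current pose to p, yaw(deg)"""
    from scipy.spatial.transform import Rotation as Ro
    s=monitor.read_state(); R=Ro.from_euler('xyz',s['tool_rot']).as_matrix()
    y0=np.degrees(np.arctan2(R[1,0],R[0,0]))
    print('t',s['clock'],'p',np.round(s['eef_pos'],1),'yaw',round(y0,1),'F',np.round(s['force'],1),'w',round(s['width'],1),'q7',round(s['qpos'][6],2))
    print('shift cm',(R.T@(np.array(p)-s['eef_pos'])/10).round(2),'roll',round((-(yaw-y0)+180)%360-180,1))
E
python3 - <<'E'
from h import *
to([569.2,250.2,48],143)
shot('wrist','w2')
X,im=cloud('w2');P=X.reshape(-1,3)
b=(np.hypot(P[:,0]-569,P[:,1]-250)<25)&(P[:,2]>74)&(P[:,2]<95);k=P[b]
print(len(k),cv2.minAreaRect(k[:,:2].astype(np.float32)) if len(k)>5 else 0,k.mean(0))
E
```

```text
t 1.4 p [567.9 245.8 118. ] yaw 143.0 F [-1.6 -0.2 -0.3] w 85.6 q7 0.29
shift cm [0.14 0.47 7.  ] roll -0.0
703 ((568.2549438476562, 250.32534790039062), (17.88493537902832, 17.701200485229492), 52.47199249267578) [567.01205099 251.16085627  82.98974187]
```

Call:
arm_command:
  series: [100,0.1,0.2,0,0,100,0.1,0.4,1,0,100,0.1,0.4,2,0,100,0.1,0.4,3,0,100,0.1,0.4,3,0]

```text
clock: 1.87
eef_pos: [570.1, 250.6, 88.9]
tool_rot: [-3.138, -0.002, 2.496]
force: [-0.3, -0.5, 0.1]
width: 85.0
gripper_force: 0.0
```

```bash
python3 - <<'E'
from h import *
to([568.7,250.2,48],142.8)
E
```

```text
t 1.8667 p [570.1 250.6  88.9] yaw 143.0 F [-0.3 -0.5  0.1] w 85.0 q7 0.28
shift cm [ 0.08 -0.1   4.09] roll 0.2
```

Call:
arm_command:
  series: [100,0.1,-0.1,1.5,0,100,0.1,-0.1,3,0,100,0.1,-0.1,4.1,0,100,0.1,-0.1,4.1,0,60,0.1,-0.1,4.1,0]

```text
clock: 2.28
eef_pos: [569.8, 250.9, 49.8]
tool_rot: [-3.14, -0.001, 2.496]
force: [-0.5, -0.3, -0.7]
width: 75.7
gripper_force: 0.0
```

Call:
arm_command:
  series: [30,0,0,0,0,0,0,0,0,0,0,0,0,0,0,0,0,0,0,0,0,0,0,0,0]

```text
clock: 2.7
eef_pos: [570.5, 251.2, 50.8]
tool_rot: [3.141, 0.0, 2.496]
force: [0.3, 0.7, -0.7]
width: 17.4
gripper_force: 60.3
```

Call:
arm_command:
  series: [0,0,0,0,0,0,0,0,0,0,0,0,0,0,0,0,0,0,0,0,0,0,0,0,0]

```text
clock: 3.12
eef_pos: [570.5, 251.3, 50.7]
tool_rot: [3.141, 0.0, 2.496]
force: [0.1, -0.1, 3.5]
width: 17.5
gripper_force: 60.8
```

Call:
arm_command:
  series: [0,0,0,-2,0,0,0,0,-5,0,0,0,0,-9,0,0,0,0,-13,0,0,0,0,-17,0]

```text
clock: 3.53
eef_pos: [569.3, 250.6, 221.1]
tool_rot: [-3.14, -0.001, 2.496]
force: [0.2, -0.2, -1.8]
width: 17.3
gripper_force: 60.2
```

Call:
arm_command:
  series: [0,0,0,-2,0,0,0,0,-2,0,0,0,0,-2,0,0,0,0,-2,0,0,0,0,-2,0]

```text
clock: 3.95
eef_pos: [568.9, 250.3, 238.0]
tool_rot: [-3.138, -0.002, 2.496]
force: [0.1, -0.5, -2.0]
width: 17.2
gripper_force: 60.4
```

Call:
arm_command:
  series: [0,0,0,0,0,0,0,0,0,0,0,0,0,0,0,0,0,0,0,0,0,0,0,0,0]

```text
clock: 4.37
eef_pos: [570.1, 251.1, 240.1]
tool_rot: [-3.141, -0.0, 2.496]
force: [0.4, 0.4, -1.6]
width: 17.0
gripper_force: 60.4
```

```bash
python3 - <<'E'
from h import *
to([569,250,240],143)
a,_=shot('scene','a2');b,_=shot('side','b2');w,_=shot('wrist','w3')
k=lambda i,x,y:cv2.resize(i[y:y+120,x:x+130],(390,360),interpolation=2)
cv2.imwrite('pics/ab2.png',np.hstack([k(a,115,120),k(b,225,60)])[:,:,::-1])
for f in('a2','b2','w3'):
    X,im=cloud(f);P=X.reshape(-1,3);c=im.reshape(-1,3).astype(int)
    r=P[:,:2]-[569,250]; s=r@[np.cos(np.radians(53)),np.sin(np.radians(53))]; l=r@[-np.sin(np.radians(53)),np.cos(np.radians(53))]
    for lo,hi in((-85,-55),(-55,-25),(25,55),(55,85)):
        m=(s>lo)&(s<hi)&(abs(l)<20)&(P[:,2]>100)&(P[:,2]<260)&(c[:,0]-c[:,2]>45)
        print(f,lo,hi,m.sum(),np.nanmedian(P[m,2]) if m.any() else None)
E
```

```text
t 4.3667 p [570.1 251.1 240.1] yaw 143.0 F [ 0.4  0.4 -1.6] w 17.0 q7 0.33
shift cm [ 0.02 -0.16  0.01] roll 0.0
a2 -85 -55 29 172.59156875505062
a2 -55 -25 74 184.33516201883242
a2 25 55 53 221.57632747962015
a2 55 85 31 232.76366518083836
b2 -85 -55 11 174.85029009509833
b2 -55 -25 35 183.68265580706066
b2 25 55 19 225.70948503083295
b2 55 85 25 232.53522331184905
w3 -85 -55 417 172.82747254057156
w3 -55 -25 961 183.8979575867073
w3 25 55 1389 221.61565403664812
w3 55 85 945 232.09567366151924
```

View pics/ab2.png

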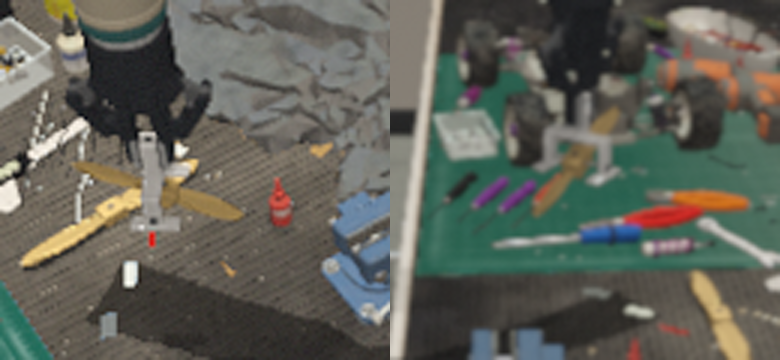

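The lifted picture shows the blade on the vice side sunk, and depth from all three cameras agrees (173 mm against 232 mm at the ends). So the heavy blade points along −127°, and the stirrup must turn +41.6° to bring it to the block.

Call:
arm_command:
  series: [0,-0.7,-1.7,-0.3,0,0,-2,-5,-0.5,0,0,-3.4,-8.3,-0.5,0,0,-4.8,-11.8,-0.5,0,0,-6.2,-15.2,-0.5,0]

```text
clock: 4.93
eef_pos: [527.6, 90.9, 245.5]
tool_rot: [3.141, 0.0, 2.496]
force: [1.1, -1.0, -1.6]
width: 17.1
gripper_force: 60.2
```

Call:
arm_command:
  series: [0,-1.4,-3.4,0,-3,0,-2.8,-6.8,0,-8,0,-4.2,-10.2,0,-13,0,-5.6,-13.6,0,-18,0,-7,-17,0,-23]

```text
clock: 5.35
eef_pos: [481.4, -87.1, 245.7]
tool_rot: [-3.142, 0.001, 2.902]
force: [1.2, -0.3, -1.8]
width: 16.7
gripper_force: 60.3
```

```bash
python3 - <<'E'
from h import *
to([459.3,-167,240],184.65)
E
```

```text
t 5.35 p [481.4 -87.1 245.7] yaw 166.3 F [ 1.2 -0.3 -1.8] w 16.7 q7 1.27
shift cm [ 0.24 -8.29  0.57] roll -18.4
```

Call:
arm_command:
  series: [0,0.1,-2,0,-5,0,0.2,-4,0,-10,0,0.2,-6,0.5,-15,0,0.2,-7.5,0.5,-18.4,0,0.2,-8,0.5,-18.4]

```text
clock: 5.77
eef_pos: [459.5, -165.6, 240.2]
tool_rot: [-3.14, -0.001, -3.068]
force: [0.0, -0.5, -1.5]
width: 17.2
gripper_force: 60.2
```

Call:
arm_command:
  series: [0,0,0,1,0,0,0,0,2,0,0,0,0,3,0,0,0,0,3,0,0,0,0,3,0]

```text
clock: 6.18
eef_pos: [460.3, -161.2, 209.3]
tool_rot: [3.14, -0.002, -3.063]
force: [0.3, -0.2, -1.7]
width: 17.3
gripper_force: 60.3
```

```bash
python3 - <<'E'
from h import *
to([459.3,-167,150],184.65)
a,_=shot('scene','a4');b,_=shot('side','b4');w,_=shot('wrist','w4')
cv2.imwrite('pics/c4.png',np.hstack([cv2.resize(w,(400,300)),cv2.resize(b[130:280,180:380],(400,300),interpolation=2)])[:,:,::-1])
for f in('w4','b4','a4'):
    X,im=cloud(f);P=X.reshape(-1,3);c=im.reshape(-1,3).astype(int)
    b=(P[:,0]>390)&(P[:,0]<530)&(P[:,1]<-110)&(P[:,1]>-310)
    l=P[b&(abs(P[:,2]-60)<5)&(c.min(1)>130)]; 
    print(f,'ledge',len(l))
    for sg in(-1,1):
        m=l[(l[:,0]-459)*sg>0]
        if len(m)>10: print(cv2.minAreaRect(m[:,:2].astype(np.float32)),m.mean(0).round(1))
    q=P[b&(c[:,0]-c[:,2]>45)&(P[:,2]>105)&(P[:,2]<230)]
    for g in(-1,1):
        t=q[(q[:,1]+167)*g>20]
        if len(t)>10:print('blade',g,len(t),t.mean(0).round(1))
    st=P[b&(P[:,2]>145)&(P[:,2]<230)&(c.max(1)-c.min(1)<25)&(c.min(1)>110)]
    print('stir',len(st), st.min(0).round(1) if len(st) else 0, st.max(0).round(1) if len(st) else 0)
E
```

```text
t 6.1833 p [ 460.3 -161.2  209.3] yaw -175.5 F [ 0.3 -0.2 -1.7] w 17.3 q7 1.68
shift cm [ 0.13 -0.58  5.93] roll -0.1
w4 ledge 1874
((422.8125, -171.12071228027344), (31.606115341186523, 59.3104248046875), 4.16074800491333) [ 422.6 -171.4   59.9]
((484.37200927734375, -166.39134216308594), (10.707784652709961, 59.5909538269043), 3.8358962535858154) [ 484.  -173.4   59.9]
blade -1 1456 [ 462.8 -209.6  151.1]
blade 1 1612 [ 456.2 -127.2  189.7]
stir 2702 [ 417.7 -188.3  160.3] [ 452.6 -143.5  230. ]
b4 ledge 308
((424.96295166015625, -177.53726196289062), (29.939760208129883, 44.10565948486328), 2.7485146522521973) [ 423.7 -183.4   61.2]
((495.6173400878906, -164.45310974121094), (30.638187408447266, 60.69043731689453), 4.209688186645508) [ 495.6 -167.6   61.5]
blade -1 159 [ 463.3 -210.3  150.2]
stir 297 [ 421.3 -199.9  156.7] [ 501.  -138.1  217.6]
a4 ledge 266
((422.625, -168.33352661132812), (32.054481506347656, 59.89398956298828), 3.0434651374816895) [ 422.4 -168.5   60.3]
((497.7982482910156, -162.57275390625), (47.994667053222656, 61.08955764770508), 13.221603393554688) [ 494.6 -163.1   59.8]
blade -1 26 [ 461.7 -218.8  145.5]
blade 1 35 [ 455.2 -132.9  184.7]
stir 213 [ 416.2 -185.5  155.6] [ 499.  -133.4  229.4]
```

View pics/c4.png

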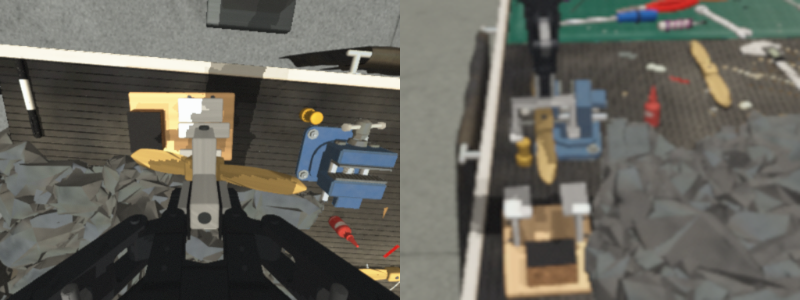

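The heavy, sunk blade points at the block, the stirrup is upright, and it is about 6 mm short of the seat. I'll correct that and lower it partway.

Call:
arm_command:
  series: [0,0.1,-0.6,1,0,0,0.1,-0.6,3,0,0,0.1,-0.6,5,0,0,0.1,-0.6,7,0,0,0.1,-0.6,7,0]

```text
clock: 6.75
eef_pos: [457.6, -168.6, 137.1]
tool_rot: [3.139, -0.006, -3.065]
force: [-1.6, 0.3, -2.3]
width: 17.3
gripper_force: 60.2
```

```bash
python3 - <<'E'
from h import *
to([459,-167.5,110.5],184.3)
E
```

```text
t 6.75 p [ 457.6 -168.6  137.1] yaw -175.6 F [-1.6  0.3 -2.3] w 17.3 q7 1.62
shift cm [-0.17  0.09  2.66] roll 0.1
```

Call:
arm_command:
  series: [0,-0.1,0.1,0.8,0,0,-0.1,0.1,1.6,0,0,-0.1,0.1,1.8,0,0,-0.1,0.1,1.8,0,0,-0.1,0.1,1.8,0]

```text
clock: 7.17
eef_pos: [461.3, -167.7, 122.7]
tool_rot: [-3.141, 0.001, -3.065]
force: [0.0, 0.2, -0.5]
width: 17.4
gripper_force: 60.4
```

```bash
python3 - <<'E'
from h import *
to([459,-167.5,110.5],184.3)
b,_=shot('side','b5');w,_=shot('scene','a5')
cv2.imwrite('pics/c5.png',np.hstack([cv2.resize(w[130:220,260:380],(400,300),interpolation=2),cv2.resize(b[190:295,190:330],(400,300),interpolation=2)])[:,:,::-1])
E
```

```text
t 7.1667 p [ 461.3 -167.7  122.7] yaw -175.6 F [ 0.   0.2 -0.5] w 17.4 q7 1.6
shift cm [0.23 0.04 1.22] roll 0.1
```

View pics/c5.png

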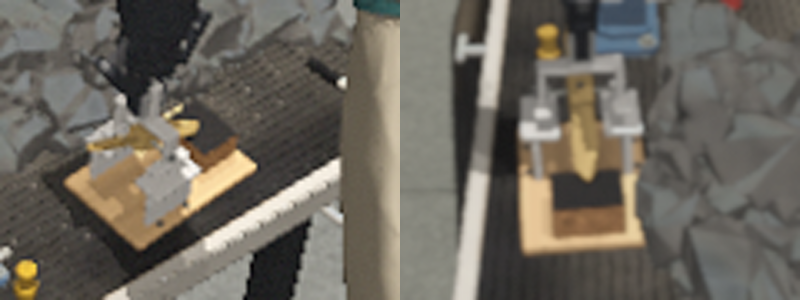

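In both views the feet hover over the middle of the ledges and the sunk blade's end reaches the block. I'll ease it down until it touches.

Call:
arm_command:
  series: [0,0.1,0,0.3,0,0,0.2,0,0.6,0,0,0.2,0,0.8,0,0,0.2,0,1,0,0,0.2,0,1,0]

```text
clock: 7.68
eef_pos: [458.7, -167.7, 111.9]
tool_rot: [3.141, -0.001, -3.065]
force: [-0.9, 0.4, -1.8]
width: 17.0
gripper_force: 60.4
```

Call:
arm_command:
  series: [0,0,0,0.05,0,0,0,0,0.1,0,0,0,0,0.15,0,0,0,0,0.15,0,0,0,0,0.15,0]

```text
clock: 8.1
eef_pos: [459.0, -167.7, 110.8]
tool_rot: [3.142, 0.0, -3.065]
force: [-0.0, 0.5, -0.2]
width: 17.2
gripper_force: 60.4
```

Call:
arm_command:
  series: [0,0,0,0.05,0,0,0,0,0.1,0,0,0,0,0.15,0,0,0,0,0.15,0,0,0,0,0.15,0]

```text
clock: 8.52
eef_pos: [459.0, -167.9, 110.6]
tool_rot: [-3.141, 0.001, -3.065]
force: [-2.5, 0.7, 12.7]
width: 16.9
gripper_force: 62.3
```

It is in contact at about 13 N. Now I release it.

Call:
arm_command:
  series: [0,0,0,-0.1,0,30,0,0,-0.1,0,40,0,0,-0.1,0,50,0,0,-0.1,0,50,0,0,-0.1,0]

```text
clock: 8.93
eef_pos: [458.9, -167.7, 110.2]
tool_rot: [3.141, -0.0, -3.065]
force: [0.2, 0.3, 0.2]
width: 43.3
gripper_force: 0.0
```

Call:
arm_command:
  series: [50,0,0,0,0,50,0,0,-1,0,50,0,0,-3,0,50,0,0,-6,0,50,0,0,-10,0]

```text
clock: 9.35
eef_pos: [457.2, -167.1, 210.3]
tool_rot: [3.139, -0.004, -3.064]
force: [0.4, -1.4, 0.1]
width: 42.7
gripper_force: 0.0
```

Call:
arm_command:
  series: [50,0,0,-2,0,50,0,0,-4,0,50,0,0,-4,0,50,0,0,-4,0,50,0,0,-4,0]

```text
clock: 9.77
eef_pos: [458.3, -167.7, 250.0]
tool_rot: [3.141, -0.001, -3.065]
force: [-0.6, 0.5, -0.1]
width: 42.3
gripper_force: 0.0
```

```bash
python3 - <<'E'
from h import *
to([459,-167.5,110.5],184.3)
b,_=shot('side','b6');w,_=shot('wrist','w6')
cv2.imwrite('pics/c6.png',np.hstack([cv2.resize(w,(400,300)),cv2.resize(b[190:295,190:330],(400,300),interpolation=2)])[:,:,::-1])
X,im=cloud('w6');P=X.reshape(-1,3)
k=P[(P[:,2]>138)&(P[:,2]<150)&(np.hypot(P[:,0]-459,P[:,1]+167)<30)];print(len(k),k.mean(0),cv2.minAreaRect(k[:,:2].astype(np.float32)))
E
```

```text
t 9.7667 p [ 458.3 -167.7  250. ] yaw -175.6 F [-0.6  0.5 -0.1] w 42.3 q7 1.72
shift cm [-9.000e-02  1.000e-02  1.395e+01] roll 0.1
362 [ 456.91241965 -168.85227458  143.59815829] ((458.09503173828125, -168.79725646972656), (18.747316360473633, 17.12491798400879), 4.267082691192627)
```

View pics/c6.png

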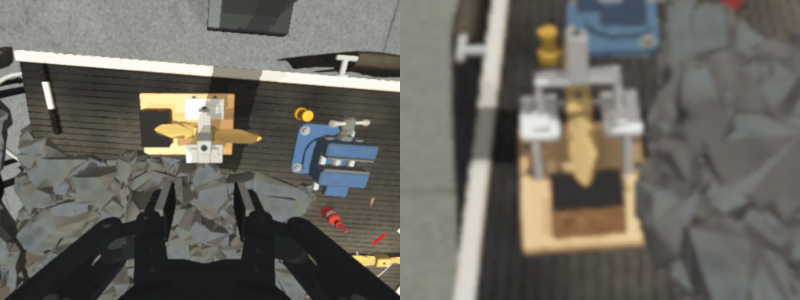

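The stirrup stands level with both feet on the ledges (knob top at 144 mm). The heavy blade rests on the block, and the gripper is clear above.

```bash
python3 -c "
from cell import workorder
print(workorder.finish_job())"
```

```text
the job is handed in; nothing more can be done
None
```

The job is handed in: the stirrup stands upright with both feet on the stand's ledges, the heavy blade rests on the sanding block, and the gripper has let go and is clear, at about 10 s on the robot's clock.

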